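Clear the home-office desk: every thing back to its own place

ROBOT

A 7-joint arm with a two-finger parallel gripper is mounted at the origin on the work surface. World frame = base frame: x ahead of the robot, y to its left, z up, the work surface at z = 0. Lengths are in m, angles in rad, forces in N, time in s.
With the tool pointing down it reaches from about 0.425 to 0.875 m from the base axis. Payload 8.4 kg.
Tool frame: the origin (TCP) lies between the finger pads; the fingertips stand 8 mm ahead of it and the grasp point (between the pads) lies 11 mm behind it (robot.tcp_to_tips is the distance from the TCP to the fingertips, in m); z points along the fingers, y is the direction in which the jaws open and shut (so a half turn about z gives the same grasp; the last joint's range is limited). The gripper opens to 87 mm and grips with 3 to 60 N. Pads are 19 mm wide; open, the fingers measure 117 mm over their backs; the gripper's body (75 mm by 190 mm) begins 51 mm behind the grasp point.
Start: joints at [-1.339, 0.333, 0.04, 1.465, -0.013, 1.343, -0.059], TCP at [0.211, 0.615, 0.231] pointing down, gripper open.
Joint ranges: [-2.58, 2.58], [-0.38, 2.09], [-1.3, 1.39], [0.25, 2.4], [-1.5, 4.64], [0.08, 2.09], [-2.65, 2.65]. Speed limits (rad/s): [2.22, 2.22, 2.79, 2.79, 3.14, 3.14, 3.14].

INTERFACE

Orientations are given as [roll, pitch, yaw] about the fixed x, y, z axes, in that order (R = Rz(yaw) Ry(pitch) Rx(roll)).
In Python, from workcell import robot, vision, workorder gives the robot as it stands.
- The arm moves only by the tool apply_moves, never from a script. Its argument "steps" is text: rows parted by semicolons, each of 6 numbers parted by spaces: the shift along the tool's x, y, z as a fraction of full scale, then the turn, a rotation vector about the tool's x, y, z as a fraction of full scale. A call has 1 to 12 rows; each row shifts and turns the commanded pose from where the row before left it, along the tool's axes as they then stand; what a row does not reach is not made up. Full scale, the value 1, is 50 cm for a shift and 0.5 rad for a turn. A row lasts 1/10 s, in which the tool goes at most 50 mm and 8.59 degrees, less where a joint would pass 70% of its speed; a pose out of reach is approached as far as the arm can. A call with a number of a shift or a turn outside -1 to 1 is refused whole. A call with a gripper value outside its range is refused whole. "fingers" is the opening, from 0 (shut) to 1 (fully open), set as the call begins (left out, the last holds). The fingers move at their own pace and stop on an object; "squeeze" is the grip in N (left out, the last holds). Time passes only in rows, so rows that do not move let the fingers close. It gives the time, the measured TCP pose, the force and the opening at its end, in the units of the state.
- robot.read_state(): the state, without advancing time (a new reading comes with each control period).
- vision.camera(name): name is "side" or "top" or "wrist"; returns the picture (400x640x3 uint8, red, green, blue); there is no depth.
- vision.camera_params(name): a dict with "fx", "fy", "cx", "cy" (pixels), "R" (3x3) and "t" (3): a world point X has camera coordinates R X + t. Camera axes: x right, y down, z forward; pixel columns grow to the right and rows downward; lengths in m; the calibration is good to about 2 mm. A picture is of the moment at which its call begins: read the wrist's pose just before it. camera_params takes no time and is no camera call; for the wrist camera it gives the pose at the moment of the call.
- workorder.close_job(): hands the job in, once; it reports no verdict.
The state is a dict: "time_s": time; "qpos": joint angles; "joint_vel": joint speeds; "tau": joint torques, N m; "tcp_pos": TCP position; "eef_rot": TCP orientation; "wrist_force": force on the tool from outside, world axes, zero at the start; "ft_torque": the same for the moment, N m; "opening": finger opening in m.
Only numpy, scipy, OpenCV 4.12 (cv2) and the standard library are available. Lean on these libraries where they do the work, as an engineer would, in place of code of your own. Each camera call takes 0.05 s, during which the arm holds its last target. There are 200 camera calls.

TASK

Put the desk back in order: stand the mug on the round coaster, inside its rim; slip the tape roll down over the post of the tape stand until it lies flat on the base; lay the stapler on its base in the long tray; and set the earbud case flat in the middle of the square charging pad so that it charges. Leave the pencil cup and the potted cactus standing where they are.

Things in the scene. Friction and masses are not known exactly. Their poses are not given: they have to be found in the camera images.
- mug: Small white ceramic espresso mug standing upright: straight round wall, outside diameter 62 mm, 62 mm high, wall 3.5 mm, open at the top. Origin: centre of the underside, z up. One handle (8 mm thick bar) sticks out along its +y to 59 mm from the axis, between 12 and 54 mm above the underside; the sides towards +x and -x are clear to grip. About 0.18 kg.
- tape: Roll of pale paper tape on a cardboard core, lying flat: a ring of outside diameter 66 mm, hole 38 mm, 24 mm high. Origin: on the axis at the underside, z up along the axis. Can be gripped across the outside or by its 14 mm thick wall. About 0.06 kg.
- stapler: Desk stapler standing on its base: black base plate 118 mm long (its x axis) and 30 mm wide (y), 8 mm thick; above it a grey arm 114 mm long and 26 mm wide, whose sides run from about 30 to 45 mm above the underside at mid-length (highest point 51 mm, at the +x front end); hinge block at the -x end. Origin: centre of the base's underside, z up. Grip it across the width (along y) at mid-length, with the fingertips about 16 mm or more above its underside. About 0.16 kg.
- earbuds: White rounded wireless-earbud charging case lying flat: 62 mm (x) by 46 mm (y), 26 mm high, thin grey lid seam around it. Origin: centre of the underside, z up. About 0.06 kg.
- coaster: Round coaster, fixed: cork floor 6 mm above the desk inside a dark wooden rim, rim outside diameter 100 mm, inside 90 mm, top of the rim 11 mm above the desk. Origin: centre of its underside, at desk height, z up.
- tape_stand: Tape stand, fixed: round dark wooden base 80 mm across and 12 mm thick with one upright light wooden post on its centre, 20 mm in diameter, its top 52 mm above the desk. Origin: on the post's axis at desk height, z up. A seated roll lies flat on the base with the post through its hole.
- tray: Long low open tray of dark wood with a grey felt floor, fixed: outside 150 mm (its x axis) by 66 mm (y), inside 140 by 56 mm, floor 5 mm above the desk, rim 16 mm above the desk. Origin: centre of its underside, at desk height, z up. The stapler may lie either way round in it.
- charger: Square black wireless charging pad, fixed: 96 by 96 mm, flat top 9 mm above the desk, a thin grey ring marking the middle, a short plug at its +x edge. Origin: centre of its underside, at desk height, z up. The case charges when it lies within about 15 mm of the middle, turned any way.
- pencil_cup: Bystander: dark round metal cup, 76 mm across and 98 mm high, full of pens that stand up to 180 mm above the desk. Loose. Origin: centre of the underside. Leave it standing where it is.
- cactus: Bystander: small cactus in a terracotta pot 74 mm across, 113 mm high in all. Loose. Origin: centre of the underside. Leave it standing where it is.
Things that resemble listed ones, but are neither listed nor needed, are in the scene too. What is shaped like the tray but turquoise is not meant.

How it is judged:
By the outcome, as a careful person would: the job done as asked, in the order asked, and still so for the second after the job is handed in, with the robot touching nothing.
It also fails if it takes over 131 s, if anything falls off the work surface, if the arm or the gripper's body presses on something with over 40 N, if the wrist force passes 120 N, or if a joint passes its speed limit or range.

## Working session

There is one attempt and no reset: what is moved stays moved. The work goes in short steps, Python scripts to look and compute and a tool call to move; the robot and the scene stay as the last step left them, time stands still between calls to the robot, and variables do not carry over. Pictures are saved under pics/ and viewed, about 12 in all and at most 16, crops included, and the job is handed in when it is done.

Besides the shell and the picture viewer there is one more tool, called as name(argument=value, ...) on one line, values as JSON. apply_moves: Moves the arm, as the interface text tells. Shift numbers are shares of 50 cm and turn numbers shares of 0.5 rad, none past 1 either way. Its arguments: {"type":"object","properties":{"steps":{"type":"string"},"fingers":{"type":"number"},"squeeze":{"type":"number"}},"required":["steps"]}

```bash
ls; mkdir -p pics
python3 - <<'E'
from workcell import robot, vision, workorder
import cv2,numpy as np
s=robot.read_state();print(s, robot.tcp_to_tips)
for n in ("top","side"):
    im=vision.camera(n);cv2.imwrite(f"pics/{n}0.png",im[:,:,::-1])
    print(n,vision.camera_params(n))
print(vision.camera_params("wrist"))
E
```

```text
pics
{'time_s': 0.0, 'qpos': array([-1.33915764,  0.3339249 ,  0.03986893,  1.46627603, -0.01340837,
        1.34326288, -0.0585004 ]), 'joint_vel': array([-0.00011909, -0.00109038, -0.00039591, -0.0012218 , -0.00176149,
       -0.00240823,  0.0003492 ]), 'tau': array([ 6.45206219e-04, -6.56367731e+01,  1.33544516e+00, -4.03797340e+01,
       -5.97744458e-02,  4.48241900e-02,  1.30787034e-04]), 'tcp_pos': array([0.21101947, 0.6143206 , 0.2296478 ]), 'eef_rot': array([-3.13999060e+00,  1.00048601e-04,  2.81073906e+00]), 'wrist_force': array([ 0.28956954, -0.1463992 ,  0.16473789]), 'ft_torque': array([ 0.03243638,  0.01257599, -0.03888208]), 'opening': 0.0871074923858841} 0.008
top {'fx': 443.785091974487, 'fy': 443.785091974487, 'cx': 320.08904879074527, 'cy': 197.4396852641178, 'R': array([[-0.0049252 , -0.99993656, -0.01013015],
       [-0.98736274,  0.00646742, -0.15834454],
       [ 0.15840001,  0.00922225, -0.98733195]]), 't': array([0.00684203, 0.41806431, 1.60740257])}
side {'fx': 396.94223319173557, 'fy': 396.94223319173557, 'cx': 322.01484169080254, 'cy': 201.6466289452897, 'R': array([[ 0.74066409, -0.67150695, -0.02225149],
       [-0.37395444, -0.38450028, -0.8439891 ],
       [ 0.55818884,  0.63343346, -0.53589856]]), 't': array([-0.33094896,  0.20576866,  1.09128214])}
{'fx': 280.0567200146863, 'fy': 280.0567200146863, 'cx': 315.3049434050865, 'cy': 196.13782323945972, 'R': array([[ 0.32466175,  0.94582963, -0.00102603],
       [ 0.91289552, -0.31307278,  0.26192977],
       [ 0.24741972, -0.08597524, -0.96508639]]), 't': array([-0.64894591, -0.03310558,  0.3897247 ])}
```

View pics/top0.png

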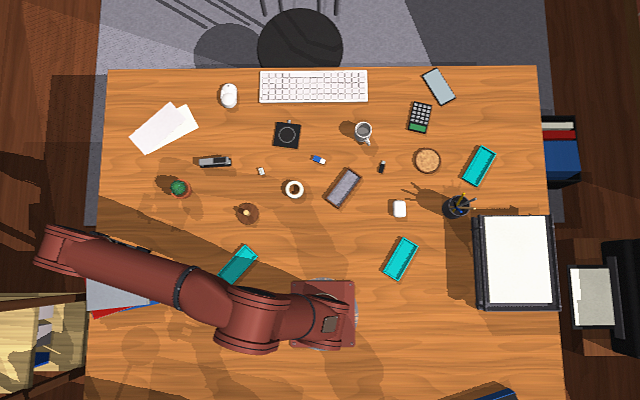

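View pics/side0.png

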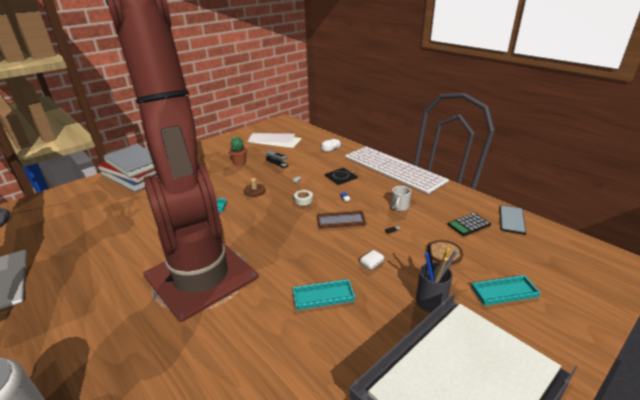

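```bash
cat > h.py <<'E'
from workcell import robot, vision, workorder
import cv2,numpy as np
def ray(p,u,v,z):
    R,t=np.array(p['R']),np.array(p['t']);C=-R.T@t
    d=R.T@np.array([(u-p['cx'])/p['fx'],(v-p['cy'])/p['fy'],1.]);return (C+d*(z-C[2])/d[2])[:2]
def proj(p,X):
    c=p['R']@np.array(X)+p['t'];return c[0]/c[2]*p['fx']+p['cx'],c[1]/c[2]*p['fy']+p['cy']
E
python3 - <<'E'
from h import *
im=cv2.imread('pics/top0.png')
c=cv2.resize(im[110:235,155:475],None,fx=2.5,fy=2.5,interpolation=cv2.INTER_CUBIC);cv2.imwrite('pics/crop1.png',c)
p=vision.camera_params('top')
for n,u,v,z in [('mug',363,131,.062),('tape',293,189,.024),('stapler',214,162,.04),('ear',400,208,.026),('coaster',427,160,.011),('stand',247,212,.012),('tray',342,188,.016),('charger',287,134,.009),('cup',458,205,.098),('cactus',179,188,.07)]:
    x=ray(p,u,v,z);print(n,x.round(3),np.hypot(*x).round(3))
E
```

```text
mug [ 0.663 -0.157] 0.681
tape [0.452 0.105] 0.464
stapler [0.554 0.4  ] 0.683
ear [ 0.378 -0.29 ] 0.477
coaster [ 0.563 -0.401] 0.691
stand [0.368 0.278] 0.461
tray [ 0.456 -0.078] 0.463
charger [0.67  0.131] 0.682
cup [ 0.378 -0.483] 0.613
cactus [0.45  0.517] 0.686
```

View pics/crop1.png

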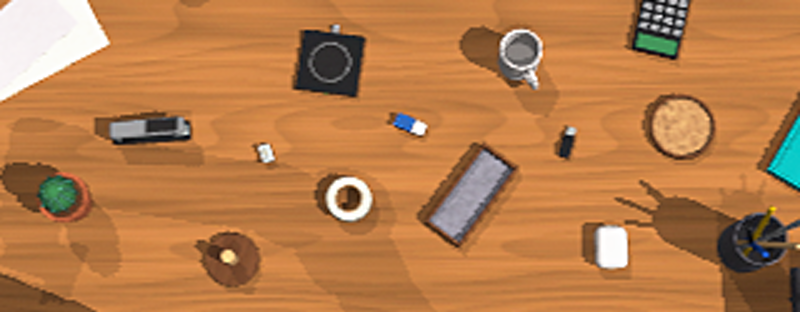

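```bash
cat >> h.py <<'E'
from scipy.spatial.transform import Rotation as Ro
def go(x,y,z,yawdeg=None,s=None):
    """print tool-frame shift (value units, total) before turn; and turn value total about tool z; then shift if turn is first"""
    s=s or robot.read_state();R=Ro.from_euler('xyz',s['eef_rot']);yaw=np.degrees(s['eef_rot'][2])
    T=Ro.from_euler('xyz',[180,0,yaw if yawdeg is None else yawdeg],degrees=True)
    d=np.array([x,y,z])-s['tcp_pos']
    print('at',s['tcp_pos'].round(4),'yaw',yaw.round(2),'t',round(s['time_s'],2),'| shift',(R.inv().apply(d)/.5).round(4),'| turn',((R.inv()*T).as_rotvec()/.5).round(4),'| shift after turn',(T.inv().apply(d)/.5).round(4))
def wrist(name):
    p=vision.camera_params('wrist');im=vision.camera('wrist');cv2.imwrite(f'pics/{name}.png',im[:,:,::-1]);np.save(f'pics/{name}.npy',p);return p,im
E
python3 - <<'E'
from h import *
p=vision.camera_params('wrist');s=robot.read_state();R=Ro.from_euler('xyz',s['eef_rot'])
print('cam in tool',R.inv().apply(-p['R'].T@p['t']-s['tcp_pos']),'axes in tool',(R.inv().apply(p['R'])).round(3))
print(np.degrees(s['eef_rot']))
go(.663,-.157,.23,17)
go(.62,-.157,.25,17)
E
```

```text
cam in tool [ 0.07020835 -0.00048343 -0.1543936 ] axes in tool [[ 0.     1.    -0.   ]
 [-0.965  0.    -0.262]
 [-0.262  0.     0.965]]
[-1.79915919e+02  3.93804286e-03  1.61047067e+02]
at [0.211  0.6144 0.2297] yaw 161.05 t 0.1 | shift [-1.3561e+00 -1.1655e+00  1.3000e-03] | turn [-1.0000e-03  3.7000e-03  5.0282e+00] | shift after turn [ 4.1350e-01  1.7396e+00 -5.0000e-04]
at [0.211  0.6144 0.2297] yaw 161.05 t 0.1 | shift [-1.2748 -1.1935 -0.0387] | turn [-1.0000e-03  3.7000e-03  5.0282e+00] | shift after turn [ 0.3312  1.7145 -0.0405]
```

apply_moves(steps="-0.0565 -0.0486 0 0 0 0.1;-0.0565 -0.0486 0 0 0 0;-0.0565 -0.0486 0 0 0 0;-0.0565 -0.0486 0 0 0 0;-0.0565 -0.0486 0 0 0 0;-0.0565 -0.0486 0 0 0 0;-0.0565 -0.0486 0 0 0 0;-0.0565 -0.0486 0 0 0 0;-0.0565 -0.0486 0 0 0 0;-0.0565 -0.0486 0 0 0 0;-0.0565 -0.0486 0 0 0 0;-0.0565 -0.0486 0 0 0 0", fingers=1)

```text
time_s: 1.3
tcp_pos: [0.4194, 0.2174, 0.2304]
eef_rot: [-3.141, -0.0, 2.761]
wrist_force: [-0.4, -0.1, 0.2]
opening: 0.0869
```

Run:
```python
from h import *
go(.65,-.155,.22,17)
```

```text
at [0.4194 0.2174 0.2304] yaw 158.18 t 1.3 | shift [-0.705  -0.52    0.0207] | turn [-7.0000e-04  1.0000e-04  4.9282e+00] | shift after turn [0.2233 0.847  0.0208]
```

apply_moves(steps="-0.07 -0.052 0.002 0 0 0;-0.07 -0.052 0.002 0 0 0;-0.07 -0.052 0.002 0 0 0;-0.07 -0.052 0.002 0 0 0;-0.07 -0.052 0.002 0 0 0;-0.07 -0.052 0.002 0 0 0;-0.07 -0.052 0.002 0 0 0;-0.07 -0.052 0.002 0 0 0;-0.07 -0.052 0.002 0 0 0;-0.07 -0.05 0.002 0 0 0;0 0 0 0 0 0.25;0 0 0 0 0 0.29")

```text
time_s: 2.5
tcp_pos: [0.6475, -0.1539, 0.2196]
eef_rot: [-3.14, -0.001, 2.483]
wrist_force: [-0.0, -0.2, 1.2]
opening: 0.0869
```

apply_moves(steps="0 0 0 0 0 0.29;0 0 0 0 0 0.29;0 0 0 0 0 0.29;0 0 0 0 0 0.29;0 0 0 0 0 0.29;0 0 0 0 0 0.29;0 0 0 0 0 0.29;0 0 0 0 0 0.29;0 0 0 0 0 0.29;0 0 0 0 0 0.29;0 0 0 0 0 0.29;0 0 0 0 0 0.29")

```text
time_s: 3.7
tcp_pos: [0.6476, -0.1513, 0.2202]
eef_rot: [-3.141, 0.0, 0.745]
wrist_force: [-1.2, -0.1, 0.2]
opening: 0.0873
```

apply_moves(steps="0 0 0 0 0 0.29;0 0 0 0 0 0.29;0 0 0 0 0 0.29;0 0 0 0 0 0;0 0 0 0 0 0;0 0 0 0 0 0")

```text
time_s: 4.3
tcp_pos: [0.6477, -0.1516, 0.2205]
eef_rot: [-3.141, 0.0, 0.319]
wrist_force: [1.2, 0.9, 0.5]
opening: 0.0871
```

Run:
```python
from h import *
go(.65,-.155,.22,17)
p,im=wrist('w1'); print(proj(p,[.65,-.155,.062]))
```

```text
at [ 0.6477 -0.1516  0.2205] yaw 18.29 t 4.3 | shift [0.0023 0.0079 0.001 ] | turn [-0.0003  0.0002  0.0449] | shift after turn [0.0024 0.0079 0.001 ]
(np.float64(317.8928853041221), np.float64(184.51961345632853))
```

View pics/w1.png

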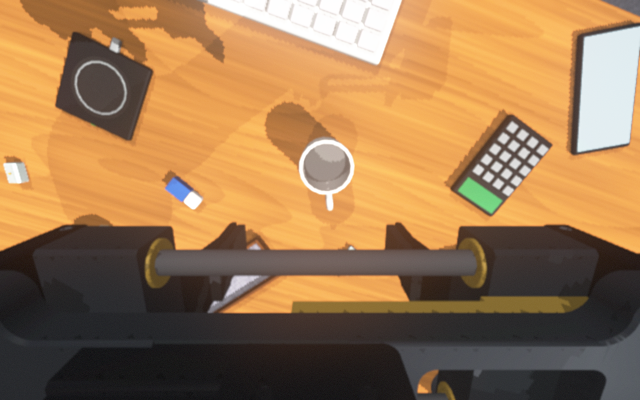

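Run:
```python
from h import *
p=np.load('pics/w1.npy',allow_pickle=True).item()
c=ray(p,326.5,167,.062);h=ray(p,330,208,.05)
a=np.degrees(np.arctan2(*(h-c)[::-1]));print(c,h,a,np.linalg.norm(h-c))
go(*c,.032,a+180)
p=vision.camera_params('top')
im=cv2.imread('pics/top0.png');hsv=cv2.cvtColor(im,cv2.COLOR_BGR2HSV)
# coaster: dark rim region around cork
g=im[140:182,408:448];print(cv2.fitEllipse(max(cv2.findContours(((g.astype(int)-np.array(0)).sum(2)<240).astype(np.uint8),cv2.RETR_EXTERNAL,cv2.CHAIN_APPROX_NONE)[0],key=len)))
```

```text
[ 0.67221131 -0.15780914] [ 0.62431746 -0.17918051] -155.9524412616464 0.05244574119379347
at [ 0.6477 -0.1516  0.2206] yaw 18.24 t 4.35 | shift [0.0426 0.0272 0.3771] | turn [-4.000e-04 -2.000e-04 -2.026e-01] | shift after turn [0.0397 0.0313 0.3771]
((18.602235794067383, 20.142902374267578), (24.377262115478516, 26.613046646118164), 122.54068756103516)
```

apply_moves(steps="0 0 0 0 0 -0.2;0.02 0.0155 0 0 0 0;0.02 0.0155 0 0 0 0;0 0 0.06 0 0 0;0 0 0.06 0 0 0;0 0 0.06 0 0 0;0 0 0.06 0 0 0;0 0 0.05 0 0 0;0 0 0.04 0 0 0;0 0 0.03 0 0 0;0 0 0.017 0 0 0;0 0 0 0 0 0")

```text
time_s: 5.55
tcp_pos: [0.672, -0.1576, 0.0314]
eef_rot: [-3.141, 0.001, 0.416]
wrist_force: [0.1, -0.5, 0.8]
opening: 0.0874
```

apply_moves(steps="0 0 0 0 0 0;0 0 0 0 0 0;0 0 0 0 0 0;0 0 0 0 0 0;0 0 0 0 0 0;0 0 0 0 0 0;0 0 0 0 0 0;0 0 0 0 0 0", fingers=0, squeeze=20)

```text
time_s: 6.35
tcp_pos: [0.6725, -0.1575, 0.0325]
eef_rot: [-3.141, -0.001, 0.416]
wrist_force: [-1.5, 2.9, 5.3]
opening: 0.06
```

Run:
```python
from h import *
print(robot.read_state()['opening'],robot.read_state()['wrist_force'])
go(.563,-.401,.12,24)
```

```text
0.06004251189422021 [-1.50873449  2.87431666  5.25288396]
at [ 0.6725 -0.1575  0.0325] yaw 23.84 t 6.35 | shift [-0.3971  0.3569 -0.1752] | turn [-0.0003 -0.0011 -0.0058] | shift after turn [-0.3982  0.3558 -0.175 ]
```

apply_moves(steps="0 0 -0.03 0 0 0;0 0 -0.06 0 0 0;0 0 -0.06 0 0 0;0 0 -0.025 0 0 0;-0.05 0.045 0 0 0 0;-0.05 0.045 0 0 0 0;-0.05 0.045 0 0 0 0;-0.05 0.045 0 0 0 0;-0.05 0.045 0 0 0 0;-0.05 0.045 0 0 0 0;-0.05 0.045 0 0 0 0;-0.048 0.041 0 0 0 0")

```text
time_s: 7.55
tcp_pos: [0.5611, -0.4022, 0.1192]
eef_rot: [-3.141, 0.0, 0.415]
wrist_force: [0.3, 0.2, -1.2]
opening: 0.0601
```

Run:
```python
from h import *
p,im=wrist('w2')
p=vision.camera_params('top');im=vision.camera('top')
print(robot.read_state()['opening'])
b=cv2.imread('pics/top0.png')[140:182,408:448]
hsv=cv2.cvtColor(b,cv2.COLOR_BGR2HSV); print(b[20,5:38].sum(1))
go(.563,-.401,.0395,24)
```

```text
0.060128184851438775
[275 222 212 461 549 489 504 488 429 435 494 540 537 531 547 540 510 482
 504 507 491 500 506 495 502 460 251 229 399 436 427 423 422]
at [ 0.5576 -0.4063  0.1199] yaw 23.38 t 7.65 | shift [ 0.0146 -0.0058  0.1607] | turn [ 0.0036  0.0053 -0.0217] | shift after turn [ 0.0143 -0.0053  0.1607]
```

View pics/w2.png

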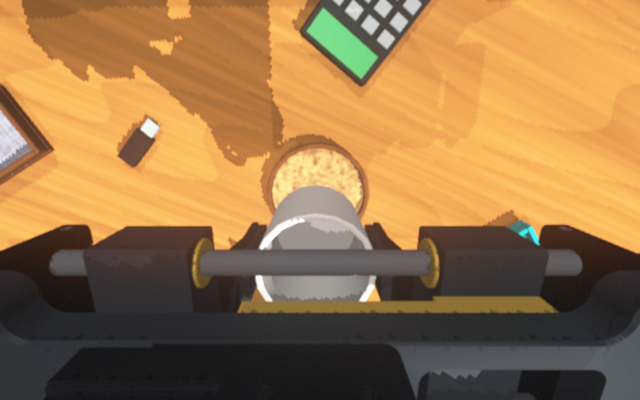

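Run:
```python
from h import *
p=np.load('pics/w2.npy',allow_pickle=True).item()
for uv in [(317,138),(266,188),(369,188)]: print(ray(p,*uv,.011))
t=ray(p,317,138,.011); a=np.radians(23.4); print('c',t-.05*np.array([np.cos(a),np.sin(a)]))
for s in (0,):
  go(.566,-.401,.0395,24)
```

```text
[ 0.61358338 -0.38193941]
[ 0.55051653 -0.35611337]
[ 0.59059772 -0.44693061]
c [ 0.56769565 -0.40179681]
at [ 0.5576 -0.4063  0.1199] yaw 23.38 t 7.65 | shift [ 0.0201 -0.0034  0.1606] | turn [ 0.0036  0.0053 -0.0217] | shift after turn [ 0.0198 -0.0029  0.1607]
```

apply_moves(steps="0.011 -0.001 0 0 0 0;0.011 -0.001 0 0 0 0;0 0 0.05 0 0 0;0 0 0.05 0 0 0;0 0 0.03 0 0 0;0 0 0.015 0 0 0;0 0 0.01 0 0 0;0 0 0.004 0 0 0;0 0 0 0 0 0;0 0 0 0 0 0")

```text
time_s: 8.65
tcp_pos: [0.5721, -0.3959, 0.0409]
eef_rot: [3.141, -0.001, 0.416]
wrist_force: [0.4, -0.0, -2.1]
opening: 0.0602
```

Run:
```python
from h import *
print(robot.read_state()['wrist_force'])
go(.567,-.402,.0385,24)
```

```text
[ 0.41735783 -0.02391166 -2.05503502]
at [ 0.5721 -0.3959  0.0409] yaw 23.82 t 8.65 | shift [-0.0143  0.007   0.0048] | turn [ 0.0017 -0.0012 -0.0064] | shift after turn [-0.0143  0.007   0.0048]
```

apply_moves(steps="-0.0135 0.006 0 0 0 0;0 0 0 0 0 0;0 0 0.003 0 0 0;0 0 0.002 0 0 0;0 0 0 0 0 0;0 0 0 0 0 0")

```text
time_s: 9.25
tcp_pos: [0.5667, -0.4015, 0.0385]
eef_rot: [3.141, -0.0, 0.415]
wrist_force: [-2.5, 1.3, 5.9]
opening: 0.0606
```

apply_moves(steps="0 0 0 0 0 0;0 0 0 0 0 0;0 0 0 0 0 0;0 0 0 0 0 0;0 0 -0.02 0 0 0;0 0 -0.04 0 0 0;0 0 -0.06 0 0 0;0 0 -0.08 0 0 0;0 0 -0.08 0 0 0;0 0 -0.08 0 0 0;0 0 0 0 0 0;0 0 0 0 0 0", fingers=1)

```text
time_s: 10.45
tcp_pos: [0.567, -0.4018, 0.2201]
eef_rot: [3.139, -0.002, 0.415]
wrist_force: [0.7, -0.5, -1.2]
opening: 0.0871
```

Run:
```python
from h import *
p,im=wrist('w3')
cv2.imwrite('pics/w3c.png',im[:,:,::-1][80:250,200:440])
go(.45,.105,.22,90)
```

```text
at [ 0.5668 -0.4011  0.2185] yaw 23.81 t 10.5 | shift [ 0.195  -1.0204 -0.0034] | turn [ 2.2000e-03 -7.0000e-04 -2.3104e+00] | shift after turn [ 1.0122 -0.2336 -0.0029]
```

View pics/w3c.png

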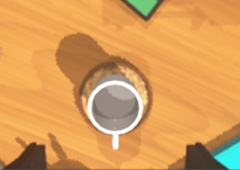

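apply_moves(steps="0.0139 -0.0729 0 0 0 0;0.0139 -0.0729 0 0 0 0;0.0139 -0.0729 0 0 0 0;0.0139 -0.0729 0 0 0 0;0.0139 -0.0729 0 0 0 0;0.0139 -0.0729 0 0 0 0;0.0139 -0.0729 0 0 0 0;0.0139 -0.0729 0 0 0 0;0.0139 -0.0729 0 0 0 0;0.0139 -0.0729 0 0 0 0;0.0139 -0.0729 0 0 0 0;0.0139 -0.0729 0 0 0 0")

```text
time_s: 11.7
tcp_pos: [0.4657, 0.0316, 0.2177]
eef_rot: [-3.139, -0.0, 0.417]
wrist_force: [0.3, -0.8, 0.8]
opening: 0.0873
```

apply_moves(steps="0.0139 -0.0729 0 0 0 0;0.0139 -0.0729 0 0 0 0;0 0 0 0 0 -0.29;0 0 0 0 0 -0.29;0 0 0 0 0 -0.29;0 0 0 0 0 -0.29;0 0 0 0 0 -0.29;0 0 0 0 0 -0.29;0 0 0 0 0 -0.29;0 0 0 0 0 -0.29;0 0 0 0 0 0;0 0 0 0 0 0")

```text
time_s: 12.9
tcp_pos: [0.4498, 0.102, 0.2175]
eef_rot: [-3.14, -0.0, 1.572]
wrist_force: [-0.7, 0.4, -1.0]
opening: 0.0869
```

Run:
```python
from h import *
q=np.load('pics/w3.npy',allow_pickle=True).item();print('mug',ray(q,315,186,.068))
p,im=wrist('w4')
go(.45,.105,.22,90)
```

```text
mug [ 0.56845659 -0.40239644]
at [0.4499 0.1019 0.2176] yaw 90.07 t 12.95 | shift [ 0.0061  0.0001 -0.0048] | turn [-0.0025  0.0001  0.0024] | shift after turn [ 0.0061  0.0001 -0.0048]
```

View pics/w4.png

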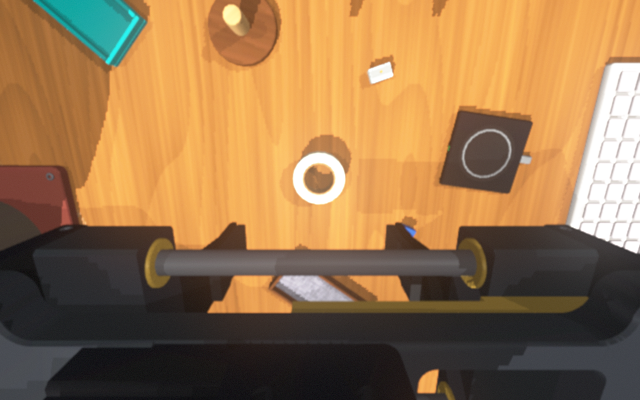

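Run:
```python
from h import *
p=np.load('pics/w4.npy',allow_pickle=True).item();im=cv2.imread('pics/w4.png')
w=(im.min(2)>170).astype(np.uint8);w[:140]=0;w[225:]=0;w[:,:270]=0;w[:,370:]=0
c=max(cv2.findContours(w,cv2.RETR_EXTERNAL,cv2.CHAIN_APPROX_NONE)[0],key=len);e=cv2.fitEllipse(c);print(e)
t=ray(p,*e[0],.024);print('tape',t)
print('stand base',ray(p,243,30,.012),'post',ray(p,235,15,.052),'charger',ray(p,487,153,.009))
go(*t,.012,90)
```

```text
((318.5747985839844, 177.9927978515625), (51.01237869262695, 51.59823226928711), 79.79679107666016)
tape [0.45473358 0.10221632]
stand base [0.36737299 0.27254859] post [0.36949565 0.27492743] charger [0.67162221 0.13230896]
at [0.4499 0.1019 0.2176] yaw 90.07 t 12.95 | shift [0.0005 0.0101 0.4112] | turn [-0.0025  0.0001  0.0024] | shift after turn [0.0005 0.0096 0.4112]
```

apply_moves(steps="0 0.01 0.05 0 0 0;0 0 0.07 0 0 0;0 0 0.07 0 0 0;0 0 0.07 0 0 0;0 0 0.06 0 0 0;0 0 0.04 0 0 0;0 0 0.025 0 0 0;0 0 0.015 0 0 0;0 0 0.009 0 0 0;0 0 0 0 0 0;0 0 0 0 0 0")

```text
time_s: 14.05
tcp_pos: [0.4514, 0.1051, 0.0325]
eef_rot: [-3.133, -0.003, 1.58]
wrist_force: [0.5, -0.2, 0.4]
opening: 0.0872
```

apply_moves(steps="0 0 0 0 0 0;0 0 0 0 0 0;0 0 0 0 0 0;0 0 0 0 0 0;0 0 0 0 0 0;0 0 0 0 0 0;0 0 0 0 0 0", fingers=0, squeeze=15)

```text
time_s: 14.75
tcp_pos: [0.4523, 0.105, 0.0326]
eef_rot: [-3.135, -0.003, 1.58]
wrist_force: [3.2, 0.2, 5.1]
opening: 0.039
```

apply_moves(steps="0 0 -0.03 0 0 0;0 0 -0.06 0 0 0;0 0 -0.08 0 0 0;0 0 -0.05 0 0 0;0 0 -0.03 0 0 0;0 0 0 0 0 0;0 0 0 0 0 0")

```text
time_s: 15.45
tcp_pos: [0.4514, 0.105, 0.1564]
eef_rot: [-3.131, -0.004, 1.581]
wrist_force: [-0.8, -0.4, -0.8]
opening: 0.0006
```

Run:
```python
from h import *
print(robot.read_state()['opening'])
go(.3695,.274,.135,90)
```

```text
0.000567031381731124
at [0.4514 0.105  0.1564] yaw 90.61 t 15.45 | shift [ 0.3395 -0.1597  0.0458] | turn [-0.0215 -0.0079  0.0212] | shift after turn [ 0.3379 -0.1638  0.0427]
```

Run:
```python
from h import *
s=robot.read_state();print(s['qpos'].round(3),s['tcp_pos'])
```

```text
[-1.638 -0.113  1.292  2.032  0.111  1.152 -0.384] [0.45139444 0.10503604 0.15637315]
```

apply_moves(steps="0 0 0 0.02 0.008 0.29;0 0 0 0 0 0.29;0 0 0 0 0 0.29;0 0 0 0 0 0.29;0 0 0 0 0 0", fingers=1)

```text
time_s: 15.95
tcp_pos: [0.4514, 0.1038, 0.1557]
eef_rot: [-3.122, 0.008, 0.997]
wrist_force: [0.4, -0.2, 0.0]
opening: 0.0326
```

Run:
```python
from h import *
s=robot.read_state();print(s['qpos'].round(3),s['tcp_pos'],s['eef_rot'])
```

```text
[-1.553 -0.053  1.242  2.025  0.044  1.152 -0.903] [0.45135982 0.10382546 0.15565884] [-3.12202772  0.00805507  0.99718561]
```

```bash
cat > k.py <<'E'
import numpy as np
from scipy.spatial.transform import Rotation as Ro
from scipy.optimize import least_squares
D=[([-1.33915764,.3339249,.03986893,1.46627603,-.01340837,1.34326288,-.0585004],[.21101947,.6143206,.2296478],[-3.13999060e+00,1.00048601e-04,2.81073906]),
([-1.638,-.113,1.292,2.032,.111,1.152,-.384],[.4514,.105,.1564],[-3.131,-.004,1.581]),
([-1.553,-.053,1.242,2.025,.044,1.152,-.903],[.4514,.1038,.1557],[-3.122,.008,.997])]
S=[-1,1,-1,1,-1,1,-1]
def fk(q,L):
    d1,a2,d3,a3,d5,a5,d7,a6,b0,b7=L
    s=S;R=Ro.from_euler('z',b0);p=np.array([0,0,d1]);
    def rot(ax,a):
        nonlocal R;R=R*Ro.from_euler(ax,a)
    def tr(v):
        nonlocal p;p=p+R.apply(v)
    rot('z',s[0]*q[0]);tr([a2,0,0]);rot('y',s[1]*q[1]);tr([a3,0,d3]);rot('z',s[2]*q[2]);rot('y',s[3]*q[3]);tr([a5,0,d5])
    rot('z',s[4]*q[4]);rot('y',s[5]*q[5]);tr([a6,0,d7]);rot('z',s[6]*q[6]+b7);return p,R
def res(L):
    r=[]
    for q,p,e in D:
        P,R=fk(q,L);r+=list(P-p)+list((R.inv()*Ro.from_euler('xyz',e)).as_rotvec()*.3)
    return r
L0=[.3,0,.4,0,.4,0,.3,0,0,1.57]
if __name__=='__main__':
    import itertools
    out=[]
    for s0,s2,s4,s6 in itertools.product([-1,1],repeat=4):
        S[0],S[2],S[4],S[6]=s0,s2,s4,s6
        for b0 in (0,2.5):
          for b7 in (1.57,-1.57,0,3.14):
            L=list(L0);L[8]=b0;L[9]=b7
            f=least_squares(res,L);out.append((f.cost,(s0,s2,s4,s6),f.x.round(4)))
    out.sort(key=lambda o:o[0])
    for o in out[:4]:print(o)
E
python3 k.py
```

```text
(np.float64(2.0182148942907705e-07), (-1, -1, -1, -1), array([ 0.4087,  0.0216,  0.4402, -0.0226,  0.442 , -0.0226,  0.5238,
       -0.0703, -0.068 ,  1.503 ]))
(np.float64(2.0182148942940755e-07), (-1, -1, -1, -1), array([ 0.4087,  0.0216,  0.4402, -0.0226,  0.442 , -0.0226,  0.5238,
       -0.0703, -0.068 ,  1.503 ]))
(np.float64(2.018214894466293e-07), (-1, -1, -1, -1), array([ 0.4087,  0.0216,  0.4402, -0.0226,  0.442 , -0.0226,  0.5238,
       -0.0703, -0.068 ,  1.503 ]))
(np.float64(2.0182148944663477e-07), (-1, -1, -1, -1), array([ 0.4087,  0.0216,  0.4402, -0.0226,  0.442 , -0.0226,  0.5238,
       -0.0703, -0.068 ,  1.503 ]))
```

```bash
cat > plan.py <<'E'
from sim import *
np.set_printoptions(precision=3,suppress=True)
rng=np.random.default_rng(0)
qs=[-1.553,-.053,1.242,2.025,.044,1.152,-.903];best=[]
import time;T=time.time()
while time.time()-T<240:
    nv=rng.integers(1,3);pts=[]
    for _ in range(nv):
        r=rng.uniform(.46,.8);a=rng.uniform(-.8,1.2);pts.append(([r*np.cos(a),r*np.sin(a),.25],rng.uniform(-60,160)))
    yf=rng.uniform(-30,160);pts+=[([.4547,.1022,.15],yf),([.4547,.1022,.0125],yf)]
    q=qs;ok=True;ln=0;pp=np.array([.4514,.104,.156]);yy=57
    for p,y in pts:
        ln+=np.linalg.norm(np.array(p)-pp)/.5+abs(y-yy)/86;pp=np.array(p);yy=y
        q=seg(q,p,y,n=8)
        if np.any(q<lo+.12) or np.any(q>hi-.12) : ok=False;break
    if ok:best.append((abs(q[2])+abs(q[0]+.2)*.3+.12*ln,ln,pts,q))
best.sort(key=lambda b:b[0]);print(len(best))
for b in best[:4]:
    print(b[0],b[1],b[3])
    for p,y in b[2]:print('   ',np.round(p,3),round(y))
E
python3 plan.py
```

```text
399
1.1054940347732292 6.617845425447807 [-0.502  0.187  0.221  2.213 -0.06   0.747 -1.54 ]
    [ 0.607 -0.452  0.25 ] 19
    [ 0.402 -0.369  0.25 ] 160
    [0.455 0.102 0.15 ] 16
    [0.455 0.102 0.012] 16
1.117624548086713 4.070993536650543 [-0.739  0.204  0.467  2.213 -0.134  0.75   0.655]
    [ 0.794 -0.05   0.25 ] 110
    [ 0.359 -0.321  0.25 ] 145
    [0.455 0.102 0.15 ] 138
    [0.455 0.102 0.012] 138
1.1386674902146865 4.256424610621014 [-0.738  0.204  0.466  2.213 -0.134  0.75  -0.368]
    [ 0.677 -0.241  0.25 ] 129
    [ 0.425 -0.186  0.25 ] 155
    [0.455 0.102 0.15 ] 79
    [0.455 0.102 0.012] 79
1.1799020778769829 4.676477717883382 [-0.731  0.203  0.459  2.213 -0.132  0.75   0.185]
    [ 0.554 -0.405  0.25 ] -14
    [ 0.538 -0.389  0.25 ] 108
    [0.455 0.102 0.15 ] 111
    [0.455 0.102 0.012] 111
```

```bash
cat > p2.py <<'E'
from sim import *
np.set_printoptions(precision=3,suppress=True)
qs=[-1.553,-.053,1.242,2.025,.044,1.152,-.903]
for Y in (90,110,130,145):
  for via in ([[.68,-.24,.25],[.43,-.19,.25]],[[.79,-.05,.25],[.40,-.25,.25]],[[.72,-.3,.25],[.44,-.18,.25]]):
    q=seg(qs,[.4514,.104,.2],Y,n=10);print('Y',Y,via,q)
    for p in via+[[.4547,.1022,.15],[.4547,.1022,.0125],[.4547,.1022,.13],[.37,.2745,.13],[.37,.2745,.025],[.37,.2745,.22],[.554,.4,.22]]:
        q=seg(q,p,Y,n=10);bad=np.where((q<lo+.1)|(q>hi-.1))[0]
        if len(bad) or p[2]<.03:print('  ',p,q,bad)
    for p,y in [([.554,.4,.22],90),([.554,.4,.03],90),([.554,.4,.2],90),([.456,-.078,.2],90),([.456,-.078,.2],140),([.456,-.078,.035],140),([.456,-.078,.2],140),([.378,-.29,.2],140),([.378,-.29,.2],90),([.378,-.29,.02],90),([.378,-.29,.2],90),([.67,.132,.2],90),([.67,.132,.03],90)]:
        q=seg(q,p,y,n=10);bad=np.where((q<lo+.1)|(q>hi-.1))[0]
        if len(bad) or p[2]<.04:print('  ',p,q,bad)
E
python3 p2.py
```

```text
Y 90 [[0.68, -0.24, 0.25], [0.43, -0.19, 0.25]] [-1.604 -0.233  1.177  1.965  0.225  1.275 -0.503]
   [0.68, -0.24, 0.25] [-2.313 -0.675  2.137  1.121  0.556  1.608 -0.036] [1 2]
   [0.43, -0.19, 0.25] [-1.452  0.26   1.968  1.879 -0.245  1.371  0.578] [2]
   [0.4547, 0.1022, 0.15] [-1.732  0.579  1.739  2.047 -0.601  1.264  0.243] [2]
   [0.4547, 0.1022, 0.0125] [-1.482  0.648  1.356  2.187 -0.797  0.969  0.346] [2]
   [0.4547, 0.1022, 0.13] [-1.707  0.573  1.689  2.074 -0.612  1.214  0.244] [2]
   [0.37, 0.2745, 0.13] [-2.096  0.732  1.752  2.079 -0.748  1.311 -0.05 ] [2]
   [0.37, 0.2745, 0.025] [-1.962  0.785  1.492  2.182 -0.91   1.102  0.025] [2]
   [0.37, 0.2745, 0.22] [-2.159  0.692  1.912  1.944 -0.648  1.489 -0.094] [2]
   [0.554, 0.4, 0.22] [-1.492  0.81   1.381  1.378 -0.791  1.569 -0.191] [2]
   [0.554, 0.4, 0.22] [-1.492  0.81   1.381  1.378 -0.791  1.569 -0.191] [2]
   [0.554, 0.4, 0.03] [-1.484  0.983  1.226  1.594 -0.961  1.272 -0.089] []
   [0.554, 0.4, 0.2] [-1.497  0.824  1.369  1.41  -0.803  1.534 -0.181] [2]
   [0.456, -0.078, 0.2] [-1.507  0.416  1.85   1.982 -
[... 13021 characters left out ...]
078, 0.2] [-2.005  0.135  2.171  1.985 -0.118  1.236  1.082] [2]
   [0.456, -0.078, 0.035] [-2.086 -0.209  2.141  2.194  0.235  0.848  0.781] [2]
   [0.456, -0.078, 0.2] [-1.974  0.142  2.144  1.985 -0.126  1.236  1.089] [2]
   [0.378, -0.29, 0.2] [-1.798  0.058  2.406  1.953 -0.041  1.232  1.495] [2]
   [0.378, -0.29, 0.2] [-1.765  0.06   2.375  1.953 -0.044  1.232  0.625] [2]
   [0.378, -0.29, 0.02] [-1.834 -0.231  2.382  2.174  0.219  0.811  0.41 ] [2]
   [0.378, -0.29, 0.2] [-1.75   0.061  2.361  1.953 -0.045  1.232  0.626] [2]
   [0.67, 0.132, 0.2] [-2.754 -0.592  2.159  1.361  0.487  1.441 -0.575] [0 1 2]
   [0.67, 0.132, 0.03] [-2.768 -0.738  2.243  1.561  0.616  1.146 -0.658] [0 1 2]
```

```bash
cat > plan.py <<'E'
from sim import *
import sys,time,json
np.set_printoptions(precision=2,suppress=True)
from multiprocessing import Pool,cpu_count
from workcell import robot
def run(q,pts,m=.1):
    for p,y in pts:
        P,Q=fk(q,L)
        for pp in ((p,Q.as_euler('xyz',degrees=True)[2]),(p,y)):
            q=seg(q,*pp,n=7)
            if np.any(q<lo+m) or np.any(q>hi-m):return None
    return q
def job(a):
    seed,qs,p0,y0,end,T=a
    rng=np.random.default_rng(seed);best=[];t=time.time()
    while time.time()-t<T:
        pts=[]
        for _ in range(rng.integers(0,4)):
            r=rng.uniform(.47,.82);b=rng.uniform(-.7,1.2);z=rng.uniform(.2,.35);pts.append(([round(r*np.cos(b),2),round(r*np.sin(b),2),round(z,2)],int(rng.uniform(-60,170))))
        yf=int(rng.uniform(-30,160)) if end[1] is None else end[1]
        pts+=[([*end[0][:2],.15],yf),(end[0],yf)]
        ln=0;pp=np.array(p0);yy=y0
        for p,y in pts:ln+=np.linalg.norm(np.array(p)-pp)/.5+abs(y-yy)/86;pp=np.array(p);yy=y
        if ln>8:continue
        q=run(qs,pts)
        if q is None:continue
        c=abs(q[2])+.06*ln
        if len(best)>2 and c>best[-1][0]:continue
        q2=run(np.array(qs)+np.array([.02,-.03,-.02,0,.02,0,0]),pts)
        q3=run(np.array(qs)-np.array([.02,-.03,-.02,0,.02,0,0]),pts)
        if q2 is None or q3 is None:continue
        c=max(abs(a[2]) for a in (q,q2,q3))+.06*ln
        best.append((c,ln,pts,q));best.sort(key=lambda b:b[0]);best=best[:3]
    return best
def search(end,T=100):
    s=robot.read_state();n=min(cpu_count(),8)
    with Pool(n) as po:r=sum(po.map(job,[(i,s['qpos'],s['tcp_pos'],np.degrees(s['eef_rot'][2]),end,T) for i in range(n)]),[])
    r.sort(key=lambda b:b[0])
    for b in r[:3]:print(round(b[0],2),round(b[1],1),b[3],b[2])
if __name__=='__main__':
    print(cpu_count());search(([.4547,.1022,.0125],None),250)
E
OMP_NUM_THREADS=1 python3 plan.py
```

```text
4
0.67 4.9 [-0.65  0.2   0.37  2.21 -0.1   0.75  0.49] [([np.float64(0.64), np.float64(0.12), 0.31], 44), ([np.float64(0.53), np.float64(-0.44), 0.31], 161), ([0.4547, 0.1022, 0.15], 130), ([0.4547, 0.1022, 0.0125], 130)]
0.73 4.7 [-0.72  0.2   0.44  2.21 -0.13  0.75 -0.43] [([np.float64(0.57), np.float64(0.06), 0.25], 48), ([np.float64(0.53), np.float64(-0.32), 0.33], 162), ([0.4547, 0.1022, 0.15], 76), ([0.4547, 0.1022, 0.0125], 76)]
0.76 7.8 [-0.57  0.19  0.29  2.21 -0.08  0.75 -1.71] [([np.float64(0.53), np.float64(0.49), 0.25], -24), ([np.float64(0.49), np.float64(-0.36), 0.24], 81), ([np.float64(0.44), np.float64(-0.32), 0.28], 119), ([0.4547, 0.1022, 0.15], 5), ([0.4547, 0.1022, 0.0125], 5)]
```

Run:
```python
from h import *
go(.64,.12,.31,44)
s=dict(robot.read_state());s['tcp_pos']=np.array([.64,.12,.31]);s['eef_rot']=np.array([np.pi,0,np.radians(44)])
go(.53,-.44,.31,161,s)
```

```text
at [0.4514 0.1038 0.1557] yaw 57.13 t 15.95 | shift [ 0.2294  0.2932 -0.3163] | turn [-0.0371  0.0205  0.4583] | shift after turn [ 0.2939  0.2388 -0.3087]
at [0.64 0.12 0.31] yaw 44.0 t 15.95 | shift [-0.9363  0.6528  0.    ] | turn [ 0.      0.     -4.0841] | shift after turn [-0.1566 -1.1306 -0.    ]
```

apply_moves(steps="0.038 0.049 -0.053 0 0 0;0.038 0.049 -0.053 0 0 0;0.038 0.049 -0.053 0 0 0;0.038 0.049 -0.053 0 0 0;0.038 0.049 -0.053 0 0 0;0.038 0.049 -0.053 0 0 0;0 0 0 -0.018 0.01 0.23;0 0 0 -0.018 0.01 0.23;-0.065 0.0453 0 0 0 0;-0.065 0.0453 0 0 0 0;-0.065 0.0453 0 0 0 0;-0.065 0.0453 0 0 0 0")

```text
time_s: 17.15
tcp_pos: [0.6059, -0.0376, 0.3073]
eef_rot: [-3.138, 0.001, 0.774]
wrist_force: [1.4, -0.3, 0.3]
opening: 0.0868
```

apply_moves(steps="-0.065 0.0453 0 0 0 0;-0.065 0.0453 0 0 0 0;-0.065 0.0453 0 0 0 0;-0.065 0.0453 0 0 0 0;-0.065 0.0453 0 0 0 0;-0.065 0.0453 0 0 0 0;-0.065 0.0453 0 0 0 0;-0.065 0.0453 0 0 0 0;-0.065 0.0453 0 0 0 0;-0.03 0.02 0 0 0 0;0 0 0 0 0 0;0 0 0 0 0 0")

```text
time_s: 18.35
tcp_pos: [0.5341, -0.4038, 0.3062]
eef_rot: [-3.137, -0.001, 0.771]
wrist_force: [0.2, 0.6, 0.5]
opening: 0.087
```

Run:
```python
from h import *
print(robot.read_state()['qpos'].round(2))
go(.53,-.44,.31,161)
```

```text
[-0.13  0.55  1.12  1.32 -0.49  1.57  0.13]
at [ 0.5341 -0.4038  0.3062] yaw 44.18 t 18.35 | shift [-0.0564  0.0461 -0.0078] | turn [-0.0046 -0.0099 -4.0777] | shift after turn [-0.0157 -0.0711 -0.0076]
```

apply_moves(steps="-0.056 0.046 0 0 0 0;0 0 0 0 0 -0.29;0 0 0 0 0 -0.29;0 0 0 0 0 -0.29;0 0 0 0 0 -0.29;0 0 0 0 0 -0.29;0 0 0 0 0 -0.29;0 0 0 0 0 -0.29;0 0 0 0 0 -0.29;0 0 0 0 0 -0.29;0 0 0 0 0 -0.29;0 0 0 0 0 -0.29")

```text
time_s: 19.55
tcp_pos: [0.5315, -0.4378, 0.3068]
eef_rot: [3.14, -0.004, 2.375]
wrist_force: [-0.2, 0.3, 0.6]
opening: 0.0864
```

apply_moves(steps="0 0 0 0 0 -0.29;0 0 0 0 0 -0.29;0 0 0 0 0 -0.29;0 0 0 0 0 0;0 0 0 0 0 0")

```text
time_s: 20.05
tcp_pos: [0.531, -0.4386, 0.3071]
eef_rot: [3.138, -0.002, 2.798]
wrist_force: [1.2, 0.6, -0.6]
opening: 0.0871
```

```bash
cat >> h.py <<'E'
def fin(pts,yaw,q=None):
    from sim import seg,lo,hi
    q=robot.read_state()['qpos'] if q is None else q
    for p in pts:
        p,y=(p,yaw) if len(p)==3 else (p[:3],p[3])
        q=seg(q,p,y,n=12);print('  sim',p,np.round(q,2),np.where((q<lo+.08)|(q>hi-.08))[0])
    return q
E
python3 - <<'E'
from h import *
print(robot.read_state()['qpos'].round(2));go(.4547,.1022,.15,130)
y=np.degrees(robot.read_state()['eef_rot'][2])
fin([[.4547,.1022,.15],[.4547,.1022,.15,130],[.4547,.1022,.0125,130],[.4547,.1022,.14,130],[.37,.2745,.14,130],[.37,.2745,.025,130]],y)
E
```

```text
[ 0.18  0.45  0.68  1.25 -0.28  1.53  2.04]
at [ 0.531  -0.4386  0.3071] yaw 160.29 t 20.05 | shift [0.5077 0.9658 0.3185] | turn [ 0.0051 -0.0061  1.0572] | shift after turn [0.9266 0.5784 0.3142]
  sim [0.4547, 0.1022, 0.15] [-0.58 -0.02  0.29  2.05  0.01  1.11  0.93] []
  sim [0.4547, 0.1022, 0.15] [-0.57 -0.02  0.28  2.05  0.01  1.11  0.4 ] []
  sim [0.4547, 0.1022, 0.0125] [-0.56  0.19  0.28  2.21 -0.08  0.75  0.47] []
  sim [0.4547, 0.1022, 0.14] [-0.57 -0.01  0.28  2.06  0.    1.09  0.41] []
  sim [0.37, 0.2745, 0.14] [-0.77 -0.02  0.07  2.08  0.    1.09 -0.01] []
  sim [0.37, 0.2745, 0.025] [-0.77  0.15  0.07  2.22 -0.01  0.78  0.  ] []
```

apply_moves(steps="0.0339 0.0644 0.0212 0 0 0;0.0339 0.0644 0.0212 0 0 0;0.0339 0.0644 0.0212 0 0 0;0.0339 0.0644 0.0212 0 0 0;0.0339 0.0644 0.0212 0 0 0;0.0339 0.0644 0.0212 0 0 0;0.0339 0.0644 0.0212 0 0 0;0.0339 0.0644 0.0212 0 0 0;0.0339 0.0644 0.0212 0 0 0;0.0339 0.0644 0.0212 0 0 0;0.0339 0.0644 0.0212 0 0 0;0.0339 0.0644 0.0212 0 0 0")

```text
time_s: 21.25
tcp_pos: [0.4678, -0.0053, 0.1813]
eef_rot: [3.138, -0.002, 2.796]
wrist_force: [0.5, 0.1, -0.3]
opening: 0.0869
```

apply_moves(steps="0.0339 0.0644 0.0212 0 0 0;0.0339 0.0644 0.0212 0 0 0;0.0339 0.0644 0.0212 0 0 0;0 0 0 0 0 0.264;0 0 0 0 0 0.264;0 0 0 0 0 0.264;0 0 0 0 0 0.264;0 0 0 0 0 0;0 0 0 0 0 0")

```text
time_s: 22.15
tcp_pos: [0.4527, 0.1012, 0.1502]
eef_rot: [3.14, -0.003, 2.274]
wrist_force: [-0.7, 0.6, 0.2]
opening: 0.0869
```

Run:
```python
from h import *
print(robot.read_state()['qpos'].round(2));go(.4547,.1022,.0125,130)
p,im=wrist('w5')
im=im[:,:,::-1];w=(im.min(2)>170).astype(np.uint8);w[:60]=0;w[230:]=0;w[:,240:400]*=1;w[:,:240]=0;w[:,400:]=0
c=max(cv2.findContours(w,cv2.RETR_EXTERNAL,cv2.CHAIN_APPROX_NONE)[0],key=len);e=cv2.fitEllipse(c);print(e,'tape',ray(p,*e[0],.024))
```

```text
[-0.58  0.01  0.27  2.02 -0.01  1.12  0.4 ]
at [0.4527 0.1012 0.1502] yaw 130.27 t 22.15 | shift [-0.002   0.004   0.2753] | turn [ 0.0024 -0.0062  0.0093] | shift after turn [-0.0011  0.0043  0.2753]
((310.3686218261719, 186.86366271972656), (62.09389877319336, 63.36845016479492), 101.65731048583984) tape [0.44636892 0.10162765]
```

View pics/w5.png

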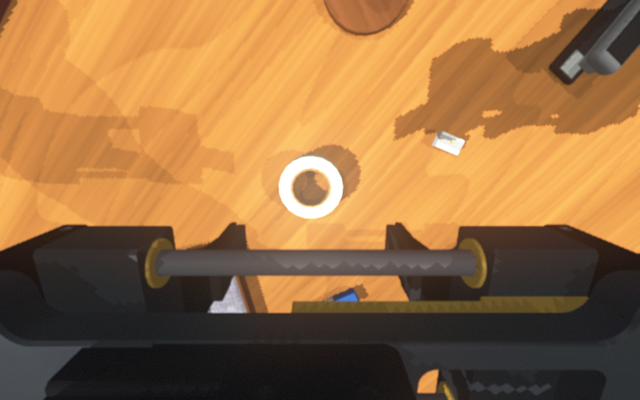

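apply_moves(steps="0.0085 -0.009 0.03 0 0 0;0 0 0.06 0 0 0;0 0 0.06 0 0 0;0 0 0.05 0 0 0;0 0 0.035 0 0 0;0 0 0.02 0 0 0;0 0 0.013 0 0 0;0 0 0.007 0 0 0;0 0 0 0 0 0;0 0 0 0 0 0")

```text
time_s: 23.2
tcp_pos: [0.4471, 0.102, 0.0134]
eef_rot: [3.139, -0.002, 2.271]
wrist_force: [0.8, 0.6, 0.3]
opening: 0.0868
```

apply_moves(steps="0 0 0 0 0 0;0 0 0 0 0 0;0 0 0 0 0 0;0 0 0 0 0 0;0 0 0 0 0 0;0 0 0 0 0 0;0 0 0 0 0 0", fingers=0, squeeze=15)

```text
time_s: 23.9
tcp_pos: [0.4467, 0.1018, 0.013]
eef_rot: [3.14, -0.003, 2.271]
wrist_force: [-0.4, 0.5, 4.3]
opening: 0.0664
```

apply_moves(steps="0 0 -0.02 0 0 0;0 0 -0.05 0 0 0;0 0 -0.08 0 0 0;0 0 -0.06 0 0 0;0 0 -0.04 0 0 0;0 0 0 0 0 0")

```text
time_s: 24.5
tcp_pos: [0.4483, 0.1019, 0.141]
eef_rot: [3.135, -0.001, 2.271]
wrist_force: [0.5, 0.5, -1.1]
opening: 0.0664
```

Run:
```python
from h import *
print(robot.read_state()['qpos'].round(2));go(.3695,.2745,.137,130)
```

```text
[-0.59  0.    0.28  2.04 -0.01  1.09  0.39]
at [0.4483 0.1019 0.141 ] yaw 130.11 t 24.5 | shift [0.3656 0.1018 0.0092] | turn [ 0.013  -0.0027  0.0037] | shift after turn [0.3658 0.1011 0.0081]
```

apply_moves(steps="0.05 0.02 0 0.013 0 0;0.05 0.02 0 0 0 0;0.05 0.02 0 0 0 0;0.05 0.02 0 0 0 0;0.04 0.02 0 0 0 0;0 0 0 0 0 0;0 0 0 0 0 0")

```text
time_s: 25.2
tcp_pos: [0.4071, 0.2251, 0.1372]
eef_rot: [-3.135, -0.003, 2.272]
wrist_force: [-0.5, -0.5, -0.2]
opening: 0.0664
```

Run:
```python
from h import *
p,im=wrist('w6')
go(.3695,.2745,.137,130)
cv2.imwrite('pics/w6c.png',cv2.resize(im[:,:,::-1][60:300,180:460],None,fx=2,fy=2))
print(p['t'])
```

```text
at [0.4074 0.2245 0.1373] yaw 130.1 t 25.25 | shift [0.1253 0.0064 0.0009] | turn [-0.0129 -0.005   0.0034] | shift after turn [0.1253 0.0062 0.0006]
[-0.4556709  -0.09656242  0.27912922]
```

View pics/w6c.png

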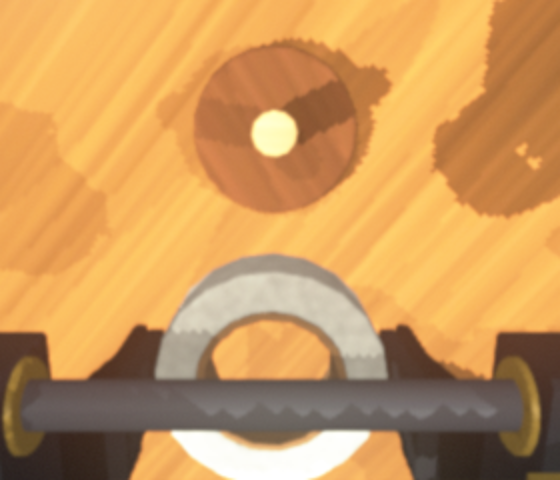

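Run:
```python
from h import *
p=np.load('pics/w6.npy',allow_pickle=True).item()
a=ray(p,317,126.5,.052);b=ray(p,318,124,.012);print(a,b)
go(*a,.137,130);go(*b,.137,130)
```

```text
[0.36581406 0.27577404] [0.36549976 0.27761382]
at [0.4074 0.2245 0.1373] yaw 130.1 t 25.25 | shift [0.132  0.0024 0.0009] | turn [-0.0129 -0.005   0.0034] | shift after turn [0.132  0.0022 0.0006]
at [0.4074 0.2245 0.1373] yaw 130.1 t 25.25 | shift [0.1352 0.0043 0.0009] | turn [-0.0129 -0.005   0.0034] | shift after turn [0.1352 0.0041 0.0006]
```

apply_moves(steps="0.045 0.001 0 -0.013 0 0;0.045 0.001 0 0 0 0;0.044 0.001 0 0 0 0;0 0 0 0 0 0;0 0 0 0 0 0")

```text
time_s: 25.75
tcp_pos: [0.3659, 0.2767, 0.1379]
eef_rot: [3.141, -0.002, 2.271]
wrist_force: [0.4, -0.8, -0.8]
opening: 0.0663
```

Run:
```python
from h import *
print(robot.read_state()['qpos'].round(2))
go(.3657,.2765,.026,130)
```

```text
[-0.81  0.02  0.07  2.03 -0.    1.09 -0.04]
at [0.3659 0.2767 0.1379] yaw 130.09 t 25.75 | shift [-0.0006 -0.0008  0.2239] | turn [ 0.0021 -0.0046  0.0033] | shift after turn [-1.000e-04 -5.000e-04  2.239e-01]
```

apply_moves(steps="0 0 0.04 0 0 0;0 0 0.04 0 0 0;0 0 0.04 0 0 0;0 0 0.03 0 0 0;0 0 0.03 0 0 0;0 0 0.02 0 0 0;0 0 0.014 0 0 0;0 0 0.01 0 0 0;0 0 0 0 0 0;0 0 0 0 0 0")

```text
time_s: 26.75
tcp_pos: [0.3657, 0.2781, 0.0265]
eef_rot: [3.14, -0.003, 2.271]
wrist_force: [0.8, -0.2, -0.4]
opening: 0.0663
```

apply_moves(steps="0 0 0 0 0 0;0 0 0 0 0 0;0 0 0 0 0 0;0 0 0 0 0 0;0 0 -0.02 0 0 0;0 0 -0.05 0 0 0;0 0 -0.08 0 0 0;0 0 -0.08 0 0 0;0 0 -0.08 0 0 0;0 0 -0.07 0 0 0;0 0 0 0 0 0;0 0 0 0 0 0", fingers=1)

```text
time_s: 27.95
tcp_pos: [0.3659, 0.2776, 0.2173]
eef_rot: [3.138, -0.003, 2.271]
wrist_force: [1.1, 0.5, -0.8]
opening: 0.0872
```

Run:
```python
from h import *
p,im=wrist('w7')
cv2.imwrite('pics/w7c.png',im[:,:,::-1][60:240,180:480])
print(robot.read_state()['qpos'].round(2))
go(.554,.4,.22,90);go(.554,.4,.22,130)
y=130
fin([[.554,.4,.22],[.554,.4,.22,90],[.554,.4,.03,90],[.554,.4,.2,90],[.456,-.078,.2,90],[.456,-.078,.2,140],[.456,-.078,.035,140],[.456,-.078,.2,140],[.378,-.29,.2,140],[.378,-.29,.2,90],[.378,-.29,.02,90],[.378,-.29,.2,90],[.67,.132,.2,90],[.67,.132,.03,90]],y)
```

```text
[-0.81 -0.05  0.07  1.93  0.    1.26 -0.05]
at [0.3654 0.2772 0.2161] yaw 130.12 t 28.0 | shift [-0.0551  0.4468 -0.0073] | turn [ 8.0000e-04 -6.3000e-03  1.4003e+00] | shift after turn [ 0.2457  0.3772 -0.0077]
at [0.3654 0.2772 0.2161] yaw 130.12 t 28.0 | shift [-0.0551  0.4468 -0.0073] | turn [ 0.0029 -0.0056  0.0041] | shift after turn [-0.0543  0.4469 -0.0077]
  sim [0.554, 0.4, 0.22] [-0.76  0.41  0.09  1.39 -0.04  1.34  0.03] []
  sim [0.554, 0.4, 0.22] [-0.84  0.42  0.2   1.39 -0.08  1.35 -0.64] []
  sim [0.554, 0.4, 0.03] [-0.83  0.58  0.18  1.62 -0.12  0.96 -0.61] []
  sim [0.554, 0.4, 0.2] [-0.84  0.43  0.2   1.42 -0.09  1.3  -0.64] []
  sim [0.456, -0.078, 0.2] [-0.47 -0.09  0.54  1.97  0.05  1.24  0.06] []
  sim [0.456, -0.078, 0.2] [-0.51 -0.09  0.58  1.97  0.05  1.24  0.93] []
  sim [0.456, -0.078, 0.035] [-0.48  0.16  0.6   2.2  -0.12  0.81  1.07] []
  sim [0.456, -0.078, 0.2] [-0.52 -0.09  0.59  1.97  0.05  1.24  0.92] []
  sim [0.378, -0.29, 0.2] [-0.32 -0.07  0.88  1.95  0.05  1.24  1.41] []
  sim [0.378, -0.29, 0.2] [-0.28 -0.06  0.84  1.95  0.05  1.24  0.54] []
  sim [0.378, -0.29, 0.02] [-0.18  0.27  0.81  2.18 -0.27  0.79  0.81] []
  sim [0.378, -0.29, 0.2] [-0.3  -0.06  0.86  1.95  0.05  1.24  0.54] []
  sim [0.67, 0.132, 0.2] [-0.62  0.46  0.49  1.42 -0.22  1.32 -0.12] []
  sim [0.67, 0.132, 0.03] [-0.6   0.61  0.44  1.62 -0.3   0.98 -0.06] []
```

View pics/w7c.png

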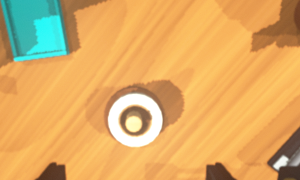

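apply_moves(steps="-0.009 0.074 -0.001 0 0 0;-0.009 0.074 -0.001 0 0 0;-0.009 0.074 -0.001 0 0 0;-0.009 0.074 -0.001 0 0 0;-0.009 0.074 -0.001 0 0 0;-0.009 0.074 -0.001 0 0 0;0 0 0 0 0 0.28;0 0 0 0 0 0.28;0 0 0 0 0 0.28;0 0 0 0 0 0.28;0 0 0 0 0 0.28;0 0 0 0 0 0")

```text
time_s: 29.2
tcp_pos: [0.5522, 0.3994, 0.2176]
eef_rot: [-3.139, -0.001, 1.569]
wrist_force: [0.1, 0.6, -0.1]
opening: 0.0866
```

apply_moves(steps="0 0 0 0 0 0;0 0 0 0 0 0")

```text
time_s: 29.4
tcp_pos: [0.5525, 0.3996, 0.2187]
eef_rot: [-3.14, -0.002, 1.574]
wrist_force: [0.5, -0.3, 0.5]
opening: 0.0868
```

Run:
```python
from h import *
p,im=wrist('w8')
go(.554,.4,.22,90)
```

```text
at [0.5527 0.3996 0.219 ] yaw 90.16 t 29.45 | shift [ 0.0007  0.0027 -0.0021] | turn [-0.0025 -0.0052  0.0055] | shift after turn [ 0.0007  0.0027 -0.0021]
```

View pics/w8.png

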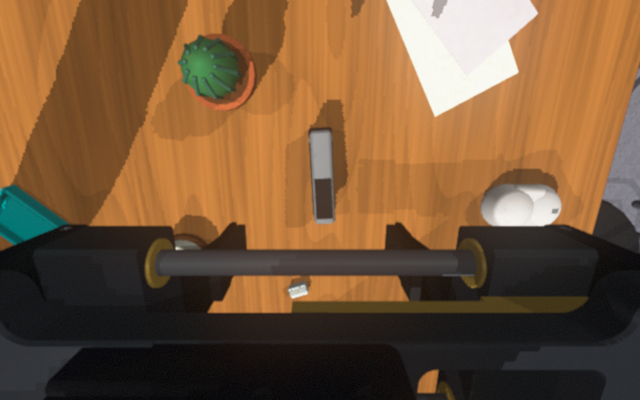

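Run:
```python
from h import *
p=np.load('pics/w8.npy',allow_pickle=True).item()
for z in (.045,.03):
    a=ray(p,320,129,z);b=ray(p,323,222,z);print(a,b,np.linalg.norm(a-b),(a+b)/2,np.degrees(np.arctan2(*(a-b)[::-1])))
c=(a+b)/2
go(*c,.02,90)
# lateral rgb profile at row 160
im=cv2.imread('pics/w8.png')
for r in (150,200): print(im[r,302:344].sum(1))
```

```text
[0.55849333 0.4610499 ] [0.56312348 0.34847645] 0.11266863329238275 [0.56080841 0.40476317] 92.3552490495129
[0.55871837 0.46064646] [0.56356008 0.34292926] 0.11781672674865991 [0.56113923 0.40178786] 92.35524904951292
at [0.5527 0.3996 0.219 ] yaw 90.16 t 29.45 | shift [0.0032 0.0175 0.3979] | turn [-0.0025 -0.0052  0.0055] | shift after turn [0.0043 0.017  0.3979]
[331 322 321 327 326 330 315 265 284 370 433 461 479 486 482 479 478 485
 480 476 474 477 476 471 473 474 458 419 381 313 240 223 230 232 227 231
 232 234 231 233 227 225]
[322 308 310 328 342 346 354 361 358 331 277 304 363 318 210 167 174 169
 173 174 180 174 177 172 179 174 172 170 172 210 274 284 250 261 323 344
 343 346 356 362 365 353]
```

apply_moves(steps="0 0 0 0 0 -0.075;0.007 0.017 0.03 0 0 0;0 0 0.07 0 0 0;0 0 0.07 0 0 0;0 0 0.07 0 0 0;0 0 0.06 0 0 0;0 0 0.04 0 0 0;0 0 0.025 0 0 0;0 0 0.013 0 0 0;0 0 0.006 0 0 0;0 0 0 0 0 0")

```text
time_s: 30.55
tcp_pos: [0.5614, 0.4044, 0.0278]
eef_rot: [3.142, -0.004, 1.608]
wrist_force: [-0.1, -0.2, -0.4]
opening: 0.0872
```

apply_moves(steps="0 0 0 0 0 0;0 0 0 0 0 0;0 0 0 0 0 0;0 0 0 0 0 0;0 0 0 0 0 0;0 0 0 0 0 0;0 0 0 0 0 0;0 0 0 0 0 0;0 0 0 0 0 0;0 0 0 0 0 0", fingers=0, squeeze=30)

```text
time_s: 31.55
tcp_pos: [0.5609, 0.4042, 0.0273]
eef_rot: [-3.141, -0.003, 1.609]
wrist_force: [-0.4, -0.2, 0.3]
opening: 0.0256
```

apply_moves(steps="0 0 -0.02 0 0 0;0 0 -0.05 0 0 0;0 0 -0.07 0 0 0;0 0 -0.07 0 0 0;0 0 -0.07 0 0 0;0 0 -0.04 0 0 0;0 0 0 0 0 0")

```text
time_s: 32.25
tcp_pos: [0.5626, 0.4045, 0.1918]
eef_rot: [3.137, -0.007, 1.608]
wrist_force: [0.9, 0.1, -2.3]
opening: 0.0257
```

Run:
```python
from h import *
print(robot.read_state()['qpos'].round(2))
go(.456,-.078,.2,142)
p=np.load('pics/w4.npy',allow_pickle=True).item()
```

```text
[-0.85  0.44  0.23  1.41 -0.1   1.29 -0.58]
at [0.5626 0.4045 0.1918] yaw 92.15 t 32.25 | shift [-0.9563 -0.2491 -0.024 ] | turn [ 0.0143 -0.0091 -1.7403] | shift after turn [-0.4261 -0.8918 -0.0163]
```

Run:
```python
from h import *
im=cv2.imread('pics/top0.png');p=vision.camera_params('top');hsv=cv2.cvtColor(im,cv2.COLOR_BGR2HSV)
m=np.zeros(im.shape[:2],np.uint8);s=(slice(160,215),slice(315,368))
m[s]=(hsv[s][...,1]<90).astype(np.uint8)*255
c=max(cv2.findContours(m,cv2.RETR_EXTERNAL,cv2.CHAIN_APPROX_NONE)[0],key=len)
P=np.array([ray(p,u,v,.008) for u,v in c[:,0].astype(float)],np.float32)*1000
r=cv2.minAreaRect(P);print(r);b=cv2.boxPoints(r);print(b.round())
go(.575,.0,.21,142)
fin([[.575,0,.21,92],[.575,0,.21,142],[.46,-.078,.2,142],[.46,-.078,.035,142]],92)
```

```text
((459.53717041015625, -82.18325805664062), (55.80198287963867, 139.9214324951172), 53.08247756958008)
[[ 387.  -62.]
 [ 499. -147.]
 [ 532. -102.]
 [ 420.  -18.]]
at [0.5626 0.4045 0.1918] yaw 92.15 t 32.25 | shift [-0.8091 -0.0054 -0.0419] | turn [ 0.0143 -0.0091 -1.7403] | shift after turn [-0.5176 -0.6223 -0.0363]
  sim [0.575, 0, 0.21] [-0.46  0.19  0.44  1.7  -0.09  1.27  0.04] []
  sim [0.575, 0, 0.21] [-0.39  0.19  0.36  1.7  -0.07  1.26  0.89] []
  sim [0.46, -0.078, 0.2] [-0.34 -0.07  0.42  1.97  0.03  1.24  0.98] []
  sim [0.46, -0.078, 0.035] [-0.31  0.15  0.43  2.19 -0.09  0.81  1.08] []
```

Run:
```python
from h import *
go(.460,-.082,.2,142.8)
fin([[.46,-.082,.2,92],[.46,-.082,.2,142.8],[.46,-.082,.033,142.8]],92)
```

```text
at [0.5626 0.4045 0.1918] yaw 92.15 t 32.25 | shift [-0.9646 -0.2414 -0.024 ] | turn [ 0.0144 -0.009  -1.7682] | shift after turn [-0.4248 -0.8992 -0.0163]
  sim [0.46, -0.082, 0.2] [-0.48 -0.07  0.56  1.96  0.04  1.24  0.1 ] []
  sim [0.46, -0.082, 0.2] [-0.52 -0.08  0.6   1.96  0.05  1.24  0.99] []
  sim [0.46, -0.082, 0.033] [-0.48  0.18  0.61  2.19 -0.14  0.81  1.14] []
```

apply_moves(steps="-0.07 -0.0175 -0.0017 0.014 -0.009 0;-0.07 -0.0175 -0.0017 0 0 0;-0.07 -0.0175 -0.0017 0 0 0;-0.07 -0.0175 -0.0017 0 0 0;-0.07 -0.0175 -0.0017 0 0 0;-0.07 -0.0175 -0.0017 0 0 0;-0.07 -0.0175 -0.0017 0 0 0;-0.07 -0.0175 -0.0017 0 0 0;-0.07 -0.0175 -0.0017 0 0 0;-0.07 -0.0175 -0.0017 0 0 0;-0.07 -0.0175 -0.0017 0 0 0;-0.07 -0.0175 -0.0017 0 0 0")

```text
time_s: 33.45
tcp_pos: [0.4708, -0.0214, 0.1977]
eef_rot: [-3.133, 0.001, 1.609]
wrist_force: [1.1, -0.0, -1.1]
opening: 0.0257
```

apply_moves(steps="-0.06 -0.015 -0.0017 0 0 0;-0.06 -0.015 0 0 0 0;0 0 0 0 0 -0.25;0 0 0 0 0 -0.25;0 0 0 0 0 -0.25;0 0 0 0 0 -0.25;0 0 0 0 0 -0.25;0 0 0 0 0 -0.25;0 0 0 0 0 -0.25;0 0 0 0 0 0;0 0 0 0 0 0")

```text
time_s: 34.55
tcp_pos: [0.4589, -0.0805, 0.1991]
eef_rot: [-3.135, -0.006, 2.48]
wrist_force: [-0.3, -1.6, -2.1]
opening: 0.026
```

Run:
```python
from h import *
print(robot.read_state()['qpos'].round(2),robot.read_state()['opening'])
p,im=wrist('w9')
go(.460,-.082,.07,142.8)
```

```text
[-0.47 -0.04  0.54  1.95  0.03  1.23  0.97] 0.026012388584407742
at [ 0.459  -0.0804  0.1993] yaw 142.1 t 34.6 | shift [-0.0048  0.0004  0.2586] | turn [-0.013  -0.0109 -0.0245] | shift after turn [-0.0034 -0.0013  0.2587]
```

View pics/w9.png

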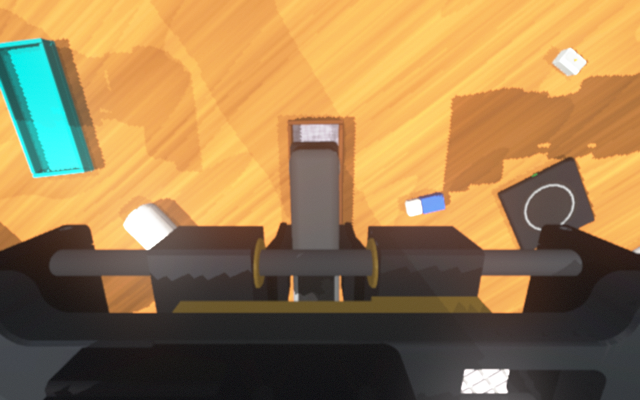

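Run:
```python
from h import *
p=np.load('pics/w9.npy',allow_pickle=True).item()
e=ray(p,316,118.5,.016);a=np.radians(142.8);print(e,'centre',e-.075*np.array([np.cos(a),np.sin(a)]))
```

```text
[ 0.4010232  -0.03577367] centre [ 0.46076295 -0.0811186 ]
```

Agrees with the top estimate (0.460, -0.082). Lower.

apply_moves(steps="0 0 0 -0.013 -0.01 -0.024;-0.0035 -0.001 0.05 0 0 0;0 0 0.06 0 0 0;0 0 0.06 0 0 0;0 0 0.05 0 0 0;0 0 0.04 0 0 0;0 0 0.03 0 0 0;0 0 0.02 0 0 0;0 0 0.011 0 0 0;0 0 0 0 0 0;0 0 0 0 0 0")

```text
time_s: 35.7
tcp_pos: [0.461, -0.0819, 0.0399]
eef_rot: [3.14, 0.001, 2.495]
wrist_force: [-0.0, 0.3, -2.1]
opening: 0.0257
```

Run:
```python
from h import *
s=robot.read_state();print(s['wrist_force'].round(1),s['eef_rot'])
go(.460,-.082,.033,142.8)
```

```text
[-0.   0.3 -2.1] [3.14046194e+00 7.17181937e-04 2.49527158e+00]
at [ 0.461  -0.0819  0.0399] yaw 142.97 t 35.7 | shift [ 0.0015 -0.0014  0.0138] | turn [0.0023 0.0014 0.0059] | shift after turn [ 0.0015 -0.0013  0.0138]
```

apply_moves(steps="0 0 0.007 0 0 0;0 0 0.004 0 0 0;0 0 0.003 0 0 0;0 0 0 0 0 0;0 0 0 0 0 0")

```text
time_s: 36.2
tcp_pos: [0.4606, -0.0818, 0.0324]
eef_rot: [3.141, 0.0, 2.495]
wrist_force: [-0.4, 0.0, -1.1]
opening: 0.0257
```

apply_moves(steps="0 0 0 0 0 0;0 0 0 0 0 0;0 0 0 0 0 0;0 0 0 0 0 0;0 0 -0.03 0 0 0;0 0 -0.06 0 0 0;0 0 -0.08 0 0 0;0 0 -0.08 0 0 0;0 0 -0.08 0 0 0;0 0 0 0 0 0;0 0 0 0 0 0", fingers=1)

```text
time_s: 37.3
tcp_pos: [0.4609, -0.0819, 0.1979]
eef_rot: [3.139, 0.001, 2.496]
wrist_force: [-0.3, -0.7, -1.0]
opening: 0.0869
```

Run:
```python
from h import *
print(robot.read_state()['qpos'].round(2))
go(.378,-.29,.2,90);go(.378,-.29,.2,142.8)
fin([[.378,-.29,.2,142.8],[.378,-.29,.2,90],[.378,-.29,.02,90],[.378,-.29,.2,90],[.67,.132,.2,90],[.67,.132,.03,90]],142.8)
```

```text
[-0.48 -0.05  0.56  1.96  0.03  1.22  0.99]
at [ 0.4609 -0.0819  0.1979] yaw 142.99 t 37.3 | shift [-0.1181 -0.4322 -0.005 ] | turn [5.4000e-03 2.0000e-04 1.8497e+00] | shift after turn [-0.4163 -0.1659 -0.0041]
at [ 0.4609 -0.0819  0.1979] yaw 142.99 t 37.3 | shift [-0.1181 -0.4322 -0.005 ] | turn [0.0046 0.0025 0.0066] | shift after turn [-0.1195 -0.4319 -0.0041]
  sim [0.378, -0.29, 0.2] [-0.28 -0.06  0.83  1.95  0.05  1.24  1.46] []
  sim [0.378, -0.29, 0.2] [-0.23 -0.06  0.79  1.95  0.05  1.24  0.54] []
  sim [0.378, -0.29, 0.02] [-0.14  0.26  0.77  2.18 -0.26  0.79  0.79] []
  sim [0.378, -0.29, 0.2] [-0.25 -0.06  0.81  1.95  0.05  1.24  0.54] []
  sim [0.67, 0.132, 0.2] [-0.59  0.45  0.44  1.42 -0.2   1.31 -0.13] []
  sim [0.67, 0.132, 0.03] [-0.57  0.6   0.4   1.62 -0.27  0.97 -0.08] []
```

apply_moves(steps="-0.0197 -0.072 0 0 0 0;-0.0197 -0.072 0 0 0 0;-0.0197 -0.072 0 0 0 0;-0.0197 -0.072 0 0 0 0;-0.0197 -0.072 0 0 0 0;-0.0197 -0.072 0 0 0 0;0 0 0 0 0 0.265;0 0 0 0 0 0.265;0 0 0 0 0 0.265;0 0 0 0 0 0.265;0 0 0 0 0 0.265;0 0 0 0 0 0.265")

```text
time_s: 38.5
tcp_pos: [0.3768, -0.2896, 0.1956]
eef_rot: [-3.14, -0.001, 1.695]
wrist_force: [-0.1, -0.3, 0.3]
opening: 0.0873
```

apply_moves(steps="0 0 0 0 0 0.265;0 0 0 0 0 0;0 0 0 0 0 0")

```text
time_s: 38.8
tcp_pos: [0.3771, -0.2898, 0.1963]
eef_rot: [-3.14, -0.001, 1.572]
wrist_force: [-0.4, -0.4, -0.2]
opening: 0.087
```

Run:
```python
from h import *
p,im=wrist('w10')
print(robot.read_state()['qpos'].round(2));go(.378,-.29,.02,90)
```

```text
[-0.24 -0.04  0.8   1.95  0.03  1.22  0.55]
at [ 0.3772 -0.2898  0.1965] yaw 90.05 t 38.85 | shift [-0.0006  0.0019  0.353 ] | turn [-0.0017 -0.0013  0.0017] | shift after turn [-0.0004  0.0016  0.353 ]
```

View pics/w10.png

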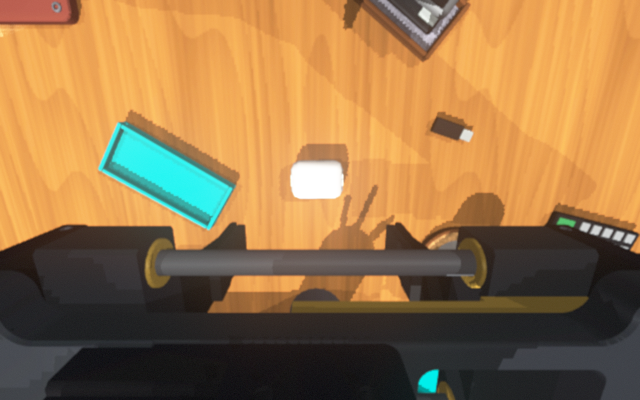

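Run:
```python
from h import *
p=np.load('pics/w10.npy',allow_pickle=True).item();im=cv2.imread('pics/w10.png')
w=(im.min(2)>150).astype(np.uint8);w[:150]=0;w[215:]=0;w[:,:270]=0;w[:,370:]=0
c=max(cv2.findContours(w,cv2.RETR_EXTERNAL,cv2.CHAIN_APPROX_NONE)[0],key=len);r=cv2.minAreaRect(c);print(r)
t=ray(p,*r[0],.022);print(t);go(*t,.013,90)
```

```text
((316.5, 179.5), (37.0, 53.0), 90.0)
[ 0.37935253 -0.28740653]
at [ 0.3772 -0.2898  0.1965] yaw 90.05 t 38.85 | shift [0.0045 0.0046 0.367 ] | turn [-0.0017 -0.0013  0.0017] | shift after turn [0.0048 0.0043 0.367 ]
```

apply_moves(steps="0.0045 0.0045 0.03 0 0 0;0 0 0.07 0 0 0;0 0 0.07 0 0 0;0 0 0.07 0 0 0;0 0 0.05 0 0 0;0 0 0.035 0 0 0;0 0 0.02 0 0 0;0 0 0.012 0 0 0;0 0 0.008 0 0 0;0 0 0 0 0 0;0 0 0 0 0 0")

```text
time_s: 39.95
tcp_pos: [0.3804, -0.2879, 0.0153]
eef_rot: [3.14, -0.0, 1.568]
wrist_force: [-0.3, -0.6, -0.3]
opening: 0.087
```

apply_moves(steps="0 0 0 0 0 0;0 0 0 0 0 0;0 0 0 0 0 0;0 0 0 0 0 0;0 0 0 0 0 0;0 0 0 0 0 0;0 0 0 0 0 0", fingers=0, squeeze=12)

```text
time_s: 40.65
tcp_pos: [0.38, -0.2876, 0.0148]
eef_rot: [3.141, -0.001, 1.568]
wrist_force: [-1.7, 1.3, 3.8]
opening: 0.062
```

apply_moves(steps="0 0 -0.02 0 0 0;0 0 -0.05 0 0 0;0 0 -0.07 0 0 0;0 0 -0.07 0 0 0;0 0 -0.07 0 0 0;0 0 -0.04 0 0 0;0 0 0 0 0 0")

```text
time_s: 41.35
tcp_pos: [0.3812, -0.2888, 0.1778]
eef_rot: [3.136, 0.001, 1.568]
wrist_force: [0.5, 0.3, -2.0]
opening: 0.0618
```

Run:
```python
from h import *
print(robot.read_state()['qpos'].round(2),robot.read_state()['opening']);go(.6716,.132,.17,90)
fin([[.6716,.132,.17],[.6716,.132,.022]],90)
```

```text
[-0.27 -0.02  0.84  1.98  0.01  1.17  0.55] 0.06179539732547156
at [ 0.3812 -0.2888  0.1778] yaw 89.82 t 41.35 | shift [0.8434 0.578  0.0183] | turn [ 0.0114  0.0013 -0.0064] | shift after turn [0.8415 0.5808 0.0156]
  sim [0.6716, 0.132, 0.17] [-0.61  0.48  0.48  1.46 -0.22  1.26 -0.11] []
  sim [0.6716, 0.132, 0.022] [-0.59  0.62  0.43  1.62 -0.3   0.97 -0.06] []
```

apply_moves(steps="0.0649 0.0445 0 0.011 0 0;0.0649 0.0445 0 0 0 0;0.0649 0.0445 0 0 0 0;0.0649 0.0445 0 0 0 0;0.0649 0.0445 0 0 0 0;0.0649 0.0445 0 0 0 0;0.0649 0.0445 0 0 0 0;0.0649 0.0445 0 0 0 0;0.0649 0.0445 0 0 0 0;0.0649 0.0445 0 0 0 0;0.0649 0.0445 0 0 0 0;0.0649 0.0445 0 0 0 0")

```text
time_s: 42.55
tcp_pos: [0.6482, 0.102, 0.1723]
eef_rot: [-3.135, 0.0, 1.568]
wrist_force: [0.3, -0.1, -0.8]
opening: 0.0621
```

apply_moves(steps="0.0649 0.0445 0 0 0 0;0 0 0 0 0 0;0 0 0 0 0 0")

```text
time_s: 42.85
tcp_pos: [0.6699, 0.1338, 0.1717]
eef_rot: [-3.134, 0.001, 1.569]
wrist_force: [0.2, -0.1, -0.6]
opening: 0.0618
```

Run:
```python
from h import *
s=robot.read_state();print(s['qpos'].round(2),s['opening'],s['eef_rot']);go(.6716,.132,.024,90)
```

```text
[-0.63  0.47  0.51  1.46 -0.24  1.27 -0.09] 0.06177836793375229 [-3.13427517e+00  1.33963631e-03  1.56925253e+00]
at [0.6699 0.1338 0.1717] yaw 89.91 t 42.85 | shift [-0.0032  0.0056  0.2953] | turn [-0.0146  0.0027 -0.0031] | shift after turn [-0.0036  0.0034  0.2953]
```

apply_moves(steps="0 0 0 -0.0146 0.0027 -0.003;-0.0036 0.0034 0.03 0 0 0;0 0 0.06 0 0 0;0 0 0.06 0 0 0;0 0 0.05 0 0 0;0 0 0.04 0 0 0;0 0 0.025 0 0 0;0 0 0.015 0 0 0;0 0 0.009 0 0 0;0 0 0.004 0 0 0;0 0 0 0 0 0;0 0 0 0 0 0")

```text
time_s: 44.05
tcp_pos: [0.6728, 0.1318, 0.0278]
eef_rot: [3.138, -0.002, 1.569]
wrist_force: [-0.9, -0.3, -1.5]
opening: 0.0619
```

Run:
```python
from h import *
s=robot.read_state();print(s['wrist_force'],s['eef_rot']);go(.6716,.132,.024,90)
```

```text
[-0.94862876 -0.33148764 -1.46570406] [ 3.13823925e+00 -2.09083130e-03  1.56944121e+00]
at [0.6728 0.1318 0.0278] yaw 89.92 t 44.05 | shift [ 0.0004 -0.0025  0.0076] | turn [ 0.0067 -0.0042 -0.0027] | shift after turn [ 0.0004 -0.0024  0.0076]
```

apply_moves(steps="0 0 0.004 0 0 0;0 0 0.003 0 0 0;0 0 0 0 0 0;0 0 0 0 0 0")

```text
time_s: 44.45
tcp_pos: [0.6726, 0.1319, 0.0238]
eef_rot: [3.139, -0.002, 1.57]
wrist_force: [0.7, 0.0, 1.4]
opening: 0.0616
```

apply_moves(steps="0 0 0 0 0 0;0 0 0 0 0 0;0 0 0 0 0 0;0 0 0 0 0 0;0 0 -0.02 0 0 0;0 0 -0.05 0 0 0;0 0 -0.08 0 0 0;0 0 -0.08 0 0 0;0 0 -0.08 0 0 0;0 0 -0.08 0 0 0;0 0 0 0 0 0;0 0 0 0 0 0", fingers=1)

```text
time_s: 45.65
tcp_pos: [0.6724, 0.1314, 0.2203]
eef_rot: [3.137, -0.003, 1.569]
wrist_force: [0.3, 0.0, -0.8]
opening: 0.0869
```

Run:
```python
from h import *
p,im=wrist('w11');q=vision.camera_params('top');t=vision.camera('top')[:,:,::-1];cv2.imwrite('pics/top1.png',t)
cv2.imwrite('pics/w11c.png',im[:,:,::-1][100:260,220:420])
cv2.imwrite('pics/top1c.png',cv2.resize(t[95:235,155:475],None,fx=2.5,fy=2.5,interpolation=cv2.INTER_CUBIC))
```

```text
(no output)
```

View pics/top1c.png

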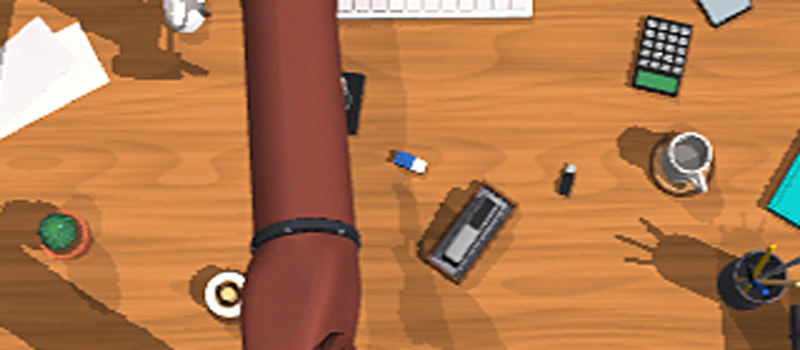

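View pics/w11c.png

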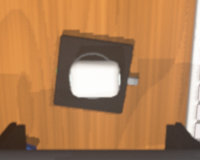

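Run:
```python
from h import *
p=np.load('pics/w11.npy',allow_pickle=True).item();im=cv2.imread('pics/w11.png')
w=(im.min(2)>140).astype(np.uint8);w[:155]=0;w[205:]=0;w[:,:283]=0;w[:,346:]=0
r=cv2.minAreaRect(max(cv2.findContours(w,cv2.RETR_EXTERNAL,cv2.CHAIN_APPROX_NONE)[0],key=len))
d=(im.max(2)<70).astype(np.uint8);d[:125]=0;d[220:]=0;d[:,:265]=0;d[:,358:]=0
d=cv2.morphologyEx(d,cv2.MORPH_OPEN,np.ones((3,3)))
r2=cv2.minAreaRect(max(cv2.findContours(d,cv2.RETR_EXTERNAL,cv2.CHAIN_APPROX_NONE)[0],key=len))
print(r,r2,'case',ray(p,*r[0],.031),'pad',ray(p,*r2[0],.009))
```

```text
Traceback (most recent call last):
ValueError: max() iterable argument is empty
```

Run:
```python
from h import *
p=np.load('pics/w11.npy',allow_pickle=True).item()
print('case',ray(p,315,179,.031))
C=[ray(p,u+220,v+100,.009) for u,v in [(61,33),(133,43),(126,114),(54,104)]] # pad corners from the crop
print('pad',np.mean(C,0),[np.linalg.norm(C[i]-C[i-1]).round(3) for i in range(4)])
```

```text
case [0.67404145 0.13160458]
pad [0.67223895 0.13293052] [np.float64(0.095), np.float64(0.093), np.float64(0.097), np.float64(0.1)]
```

```bash
python3 -c "
from h import *
print(workorder.close_job())"
```

```text
the job is handed in; nothing more can be done
None
```

I did the four placings in the order asked (mug, tape roll, stapler, earbud case) and handed in the job at about 46 s.

**Last checks, from the top and wrist pictures:**
- **Mug:** it stands on the coaster, inside the rim, within about 2 mm of the middle as measured just after release.
- **Tape roll:** the ring lies round the post. I did not measure its height after letting go; it was released about 1.5 mm above the base.
- **Stapler:** it lies in the dark tray on its base, lined up with it.
- **Earbud case:** it lies about 2 mm from the middle of the charging pad.
- **Cactus and pencil cup:** both look to be standing where they were.
- **Gripper:** it ended open and clear, about 20 cm up.

**What went wrong on the way:**
- **First try at the tape:** the arm came up against a joint limit, so the fingers shut on top of the roll and pushed it about 8 mm. I moved the arm round to a better posture, measured the roll again and then gripped it properly.
- **Last pad check:** the colour mask for the pad found nothing, so the pad's middle comes from corner positions I read off the picture by eye.

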